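Make up a glass colour-sample rod

TASK

Make up the glass colour sample on the little stand: thread the blue block onto the horizontal rod first, then the amber block, and then push the red end cap fully onto the end of the rod, so that both blocks are held against the stand's brass flange. Let go of everything, and leave the green block, the brown bottle, the jar and the blue dish where they stand.

Things in the scene. Friction and masses are not known exactly. Their poses are not given: they have to be found in the camera images.
- stand: sample stand, fixed: dark steel base 90 x 120 x 12 mm (x, y, z); near its +y end an aluminium upright (24 x 22 mm, 117 mm high) with a 34 mm brass flange, from which a level 10 mm steel rod sticks out along the stand's -y, its axis 100 mm above the bench, 78 mm long from flange face to tip, last 5 mm tapered to 5 mm. Origin: centre of the base's underside; z up.
- rod_stop (a point): where the rod's axis meets the brass flange's face (a block that is home touches this face, its centre 12 mm from here); at (0, 15, 100) mm in the stand's frame, axes as the stand's
- rod_tip (a point): the free end of the rod, on its axis; at (0, -63, 100) mm in the stand's frame, axes as the stand's. Parts go on in the stand's +y direction
- blue_block: deep blue glass block, standing on edge on the bench; 40 x 40 mm and 24 mm thick, 85 g or so. A round 18 mm hole goes right through the middle of its two square faces. Origin at the block's centre (20 mm above the bench at the start); its y axis runs along the hole (either way round is the same), z starts upward.
- amber_block: amber-yellow glass block, standing on edge on the bench; 40 x 40 mm and 24 mm thick, 85 g or so. A round 18 mm hole goes right through the middle of its two square faces. Origin at the block's centre (20 mm above the bench at the start); its y axis runs along the hole (either way round is the same), z starts upward.
- cap: red square end cap lying on the bench, 32 x 32 mm across, 36 mm long, 50 g, a 10 mm black band round its closed end. In the other end opens a round bore 15 mm wide, 26 mm deep, a loose slip fit. Origin at its centre (16 mm up at the start); y runs along the bore, out of the open end; z up. Fully on when the rod tip meets the bore's bottom: cap's centre 8 mm past the tip towards the flange.
- green_block: muted green glass block, not wanted in this sample: leave it; standing on edge on the bench; 40 x 40 mm and 24 mm thick, 85 g or so. A round 18 mm hole goes right through the middle of its two square faces. Origin at the block's centre (20 mm above the bench at the start); its y axis runs along the hole (either way round is the same), z starts upward.
- bottle: small brown glass bottle with white cap, 34 mm across, 70 mm high; origin at the centre of its underside; leave it
- jar: glass jar with white lid, 52 mm across, 65 mm high; origin at the centre of its underside; leave it
- dish: shallow blue plastic dish, 60 mm across, 18 mm high; origin at the centre of its underside; leave it
There are look-alikes about, which are no part of the job. Several things look just like the stand: the one meant starts nearest to the robot's base.

How it is judged:
On the way, in this order (a step that is already met when the one before it is completed fails the run):
1. the blue block is threaded on the rod (the rod's tip past the block's middle), the amber one not yet (x of blue_block in the frame of rod_tip between -0.008 and 0.008 m and z of blue_block in the frame of rod_tip between -0.008 and 0.008 m and angle between the y axis of blue_block and the y axis of stand, either way round below 0.3 rad and y of blue_block in the frame of rod_tip above 0.004 m and distance between amber_block and rod_tip above 0.09 m), for 0.2 s.
2. the amber block is threaded on the rod after the blue one (x of blue_block in the frame of rod_tip between -0.008 and 0.008 m and z of blue_block in the frame of rod_tip between -0.008 and 0.008 m and angle between the y axis of each of blue_block, amber_block and the y axis of stand, either way round below 0.3 rad and y of blue_block in the frame of rod_tip above 0.025 m and x of amber_block in the frame of rod_tip between -0.008 and 0.008 m and z of amber_block in the frame of rod_tip between -0.008 and 0.008 m and y of amber_block in the frame of rod_tip above 0.004 m), for 0.2 s.
At the end, for the whole second after the job is handed in: On the rod, within 8 mm of its axis (cap 7) and 0.3 rad of its line, all at rest: blue's centre within 24 mm of the flange face, amber's 30 to 48 mm from it, red cap's centre 3 to 12 mm past the rod tip towards the flange (8 is fully on) (x of blue_block in the frame of rod_tip between -0.008 and 0.008 m and z of blue_block in the frame of rod_tip between -0.008 and 0.008 m and angle between the y axis of each of blue_block, amber_block, cap and the y axis of stand, either way round below 0.3 rad and y of blue_block in the frame of rod_stop above -0.024 m and x of amber_block in the frame of rod_tip between -0.008 and 0.008 m and z of amber_block in the frame of rod_tip between -0.008 and 0.008 m and y of amber_block in the frame of rod_stop between -0.048 and -0.03 m and x of cap in the frame of rod_tip between -0.007 and 0.007 m and z of cap in the frame of rod_tip between -0.007 and 0.007 m and y of cap in the frame of rod_tip between 0.003 and 0.012 m and linear speed of each of blue_block, amber_block, cap below 0.02 m/s); the robot touches nothing.
It fails at once if the green block is moved by more than 20 mm (distance of green_block from where it was at the start of the episode above 0.02 m).
It fails at once if the brown bottle is moved by more than 20 mm (distance of bottle from where it was at the start of the episode above 0.02 m).
It fails at once if the jar is moved by more than 20 mm (distance of jar from where it was at the start of the episode above 0.02 m).
It fails at once if the blue dish is moved by more than 20 mm (distance of dish from where it was at the start of the episode above 0.02 m).
It also fails if it takes over 72 s, if anything falls off the work surface, if the arm or the gripper's body presses on something with over 40 N, if the wrist force passes 120 N, or if a joint passes its speed limit or range.

ROBOT

A 6-joint arm with a two-finger parallel gripper is mounted at the origin on the work surface. World frame = base frame: x ahead of the robot, y to its left, z up, the work surface at z = 0. Lengths are in m, angles in rad, forces in N, time in s.
With the tool pointing down it reaches from about 0.35 to 0.725 m from the base axis. Payload 4.3 kg.
Tool frame: the origin (TCP) lies at the very end of the fingers, on their centre line; the grasp point (between the pads) lies 19 mm behind it; z points along the fingers, y is the line along which they close (so a half turn about z gives the same grasp; the last joint's range is limited). The gripper opens to 85 mm and grips with 20 to 120 N. Pads are 22 mm wide; open, the fingers measure 114 mm over their backs; the gripper's body (76 mm by 85 mm) begins 54 mm behind the grasp point. The pads swing forward as they close: fully open they stand 13 mm farther back than shut.
Start: joints at [-1.259, 0.377, 0.081, 1.274, 0, 1.46], TCP at [0.235, -0.525, 0.231] pointing down, gripper open.
Joint ranges: [-2.72, 2.72], [-0.84, 1.66], [-1.02, 1.22], [-1.77, 2.12], [-1.37, 1.28], [-3.14, 3.14]. Speed limits (rad/s): [2.57, 2.57, 3.14, 3.14, 3.14, 3.14].

INTERFACE

Orientations are given as a unit quaternion [w, x, y, z].
In Python, from cell import ctrl, vision gives the robot as it stands.
- The arm moves only by the tool arm_command, never from a script. Its argument "deltas" is a list of rows, each a list of 7 numbers: the shift along the tool's x, y, z in m, then the turn, a rotation vector about the tool's x, y, z in rad, then the gripper command: -1 is shut, 1 is fully open, values between are in proportion. A call has 1 to 12 rows; each row shifts and turns the commanded pose from where the row before left it, along the tool's axes as they then stand; what a row does not reach is not made up. A row lasts 1/8 s, in which the tool goes at most 62.5 mm and 10.7 degrees, less where a joint would pass 70% of its speed; a pose out of reach is approached as far as the arm can. A call with a gripper value outside its range is refused whole. The fingers move at their own pace and stop on an object; the grip force is fixed at half the most. Time passes only in rows, so rows that do not move let the fingers close. It gives the time, the measured TCP pose, the force, the opening and the grip force at its end, in the units of the state.
- ctrl.get_state(): the state, without advancing time (a new reading comes with each control period).
- vision.grab_frame(name): name is "side" or "top"; returns a dict with "img" (480x640x3 uint8, blue, green, red), "mtx" (3x3 intrinsics, pixels), "rvec" (rotation vector, rad) and "tvec" (3), from world to camera coordinates, as OpenCV has them. Camera axes: x right, y down, z forward; pixel columns grow to the right and rows downward; lengths in m; the calibration is good to about 2 mm. A picture is of the moment at which its call begins. There is no depth.
- ctrl.job_done(): hands the job in; it is judged then, once.
The state is a dict: "t": time; "qpos": joint angles; "joint_velocities": joint speeds; "joint_torque": joint torques, N m; "tcp_pos": TCP position; "tool_rot": TCP orientation; "force": force on the tool from outside, world axes, zero at the start; "ft_torque": the same for the moment, N m; "opening": finger opening in m; "finger_force": force on a finger pad.
Only numpy, scipy, OpenCV 4.12 (cv2) and the standard library are available. Lean on these libraries where they do the work, as an engineer would, in place of code of your own. Each camera call takes 0.05 s, during which the arm holds its last target. There are 200 camera calls.

## Working session

There is one attempt and no reset: what is moved stays moved. The work goes in short steps, Python scripts to look and compute and a tool call to move; the robot and the scene stay as the last step left them, time stands still between calls to the robot, and variables do not carry over. Pictures are saved under pics/ and viewed, at most 10 in all, crops included, and the job is handed in when it is done.

Besides the shell and the picture viewer there is one more tool, called after "Call:" as a command line: name --pt "numbers of a row" for each row, then --argument value for the rest. arm_command: Moves the arm, as the interface text tells. Its arguments: {"type":"object","properties":{"deltas":{"type":"array","items":{"type":"array","items":{"type":"number"}}}},"required":["deltas"]}

```bash
ls; mkdir -p pics; python3 - <<'E'
from cell import ctrl, vision
import cv2, numpy as np
for n in ("side","top"):
    f=vision.grab_frame(n); cv2.imwrite(f"pics/{n}0.png",f["img"])
    R=cv2.Rodrigues(np.array(f["rvec"]))[0]; print(n,np.round(f["mtx"],1).tolist(),"campos",(-R.T@np.array(f["tvec"]).ravel()).round(3),R.round(2).tolist())
s=ctrl.get_state(); print({k:np.round(v,3).tolist() for k,v in s.items()})
E
```

```text
pics
side [[547.5, 0.0, 317.9], [0.0, 547.5, 234.2], [0.0, 0.0, 1.0]] campos [-0.034  1.147  0.775] [[-0.87, -0.5, 0.02], [-0.26, 0.41, -0.88], [0.43, -0.76, -0.48]]
top [[484.1, 0.0, 321.9], [0.0, 484.1, 239.2], [0.0, 0.0, 1.0]] campos [0.455 0.077 1.045] [[-0.03, -1.0, -0.04], [-0.99, 0.03, -0.11], [0.11, 0.04, -0.99]]
{'t': 0.1, 'qpos': [-1.259, 0.378, 0.08, 1.274, 0.0, 1.461], 'joint_velocities': [0.0, -0.002, 0.004, 0.0, 0.0, 0.0], 'joint_torque': [0.002, -46.47, 27.058, 0.012, -0.0, -0.0], 'tcp_pos': [0.235, -0.524, 0.23], 'tool_rot': [-0.001, 0.978, 0.209, -0.0], 'force': [0.304, -0.298, -0.243], 'ft_torque': [0.002, -0.007, 0.018], 'finger_force': 0.0, 'opening': 0.085}
```

View pics/top0.png

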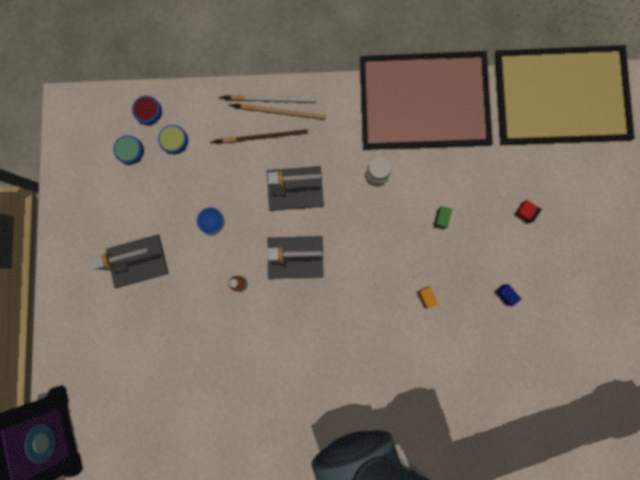

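View pics/side0.png

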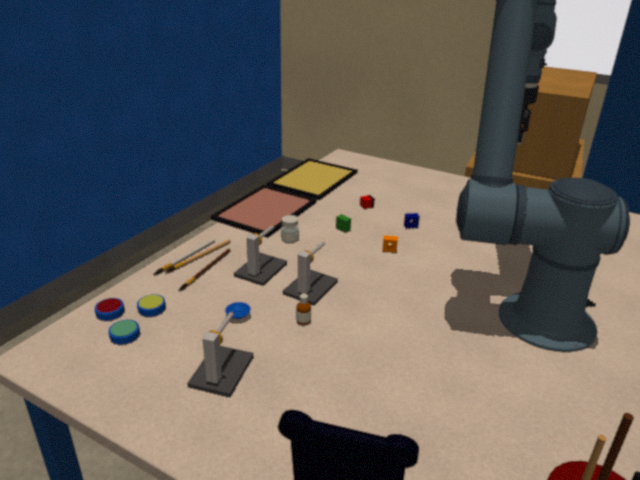

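The stands are in the top view at (295,187), (295,257) and (137,261). The lower middle one at (295,257) looks nearest the base. Blue is at (509,295), amber at (428,297), green at (444,217) and the cap at (527,211). Things that could be mistaken for these are the red and yellow paint pots at (146,110) and (172,139), the blue dish at (210,221) and the trays. Next I'll make one close montage and measure.

```bash
cat > h.py <<'E'
import cv2, numpy as np
def cam(f):
    R=cv2.Rodrigues(np.array(f["rvec"],float))[0]; t=np.array(f["tvec"],float).ravel(); return R,t,np.array(f["mtx"])
def ray(f,uv):
    R,t,K=cam(f); d=R.T@np.linalg.solve(K,np.array([uv[0],uv[1],1.])); return -R.T@t,d/np.linalg.norm(d)
def plane(f,uv,z):
    c,d=ray(f,uv); return c+d*(z-c[2])/d[2]
def proj(f,p):
    return cv2.projectPoints(np.array(p,float).reshape(-1,1,3),np.array(f["rvec"],float),np.array(f["tvec"],float),np.array(f["mtx"]),None)[0].reshape(-1,2)
def tri(f1,u1,f2,u2):
    c1,d1=ray(f1,u1);c2,d2=ray(f2,u2)
    s=np.linalg.lstsq(np.c_[d1,-d2],c2-c1,rcond=None)[0]
    p,q=c1+d1*s[0],c2+d2*s[1]; return (p+q)/2,np.linalg.norm(p-q)
HUE={"blue":(112,130),"amber":(8,22),"green":(45,80),"red":(0,6)}
def mask(img,name):
    h=cv2.cvtColor(img,cv2.COLOR_BGR2HSV); lo,hi=HUE[name]
    m=cv2.inRange(h,(lo,130,30),(hi,255,255))
    if name=="red": m|=cv2.inRange(h,(170,130,30),(180,255,255))
    return m
def blob(img,name,near,r=25):
    m=mask(img,name); n,l,s,c=cv2.connectedComponentsWithStats(m)
    k=[i for i in range(1,n) if s[i,4]>15 and np.hypot(*(c[i]-near))<r]
    k=max(k,key=lambda i:s[i,4]); return l==k,c[k],s[k]
E
python3 - <<'E'
from cell import vision
from h import *
T=vision.grab_frame("top");S=vision.grab_frame("side")
cv2.imwrite("pics/T.png",T["img"]);cv2.imwrite("pics/S.png",S["img"])
def crop(im,u,v,w,h,sz): return cv2.resize(im[v-h//2:v+h//2,u-w//2:u+w//2],sz,interpolation=cv2.INTER_CUBIC)
t=T["img"];s=S["img"]
q=(200,200)
r1=np.hstack([crop(t,509,295,36,36,q),crop(t,428,297,36,36,q),crop(t,527,211,36,36,q),crop(t,444,217,36,36,q)])
r2=np.hstack([crop(s,411,220,36,36,q),crop(s,390,244,36,36,q),crop(s,367,202,36,36,q),crop(s,343,224,36,36,q)])
r3=np.hstack([crop(t,295,257,80,40,(400,200)),crop(s,310,272,100,50,(400,200))])
cv2.imwrite("pics/m1.png",np.vstack([r1,r2,r3]))
for p in [(295,187),(295,257),(137,261)]: print("stand",plane(T,p,.0).round(3))
for n,ut,us in [("blue",(509,295),(411,220)),("amber",(428,297),(390,244)),("green",(444,217),(343,224)),("red",(527,211),(367,202))]:
    a,c,st=blob(t,n,ut);b,d,st2=blob(s,n,us)
    p,e=tri(T,c,S,d)
    ct=cv2.findContours(a.astype(np.uint8),0,2)[0][0]
    box=cv2.boxPoints(cv2.minAreaRect(ct))
    print(n,c.round(1),st[4],d.round(1),st2[4],"tri",p.round(4),round(e,4),"box@.03",[plane(T,x,.03)[:2].round(3).tolist() for x in box])
E
```

```text
stand [0.685 0.171 0.   ]
stand [0.531 0.174 0.   ]
stand [0.531 0.521 0.   ]
blue [508.  294.8] 252 [411.3 220. ] 146 tri [ 0.4386 -0.2683  0.0227] 0.0008 box@.03 [[0.445, -0.242], [0.463, -0.262], [0.431, -0.29], [0.414, -0.271]]
amber [427.9 297.2] 257 [389.7 243.3] 236 tri [ 0.4378 -0.1038  0.0221] 0.0008 box@.03 [[0.451, -0.082], [0.461, -0.108], [0.424, -0.122], [0.413, -0.097]]Traceback (most recent call last):
  File "<stdin>", line 14, in <module>
  File "h.py", line 23, in blob
    k=max(k,key=lambda i:s[i,4]); return l==k,c[k],s[k]
ValueError: max() iterable argument is empty
```

View pics/m1.png

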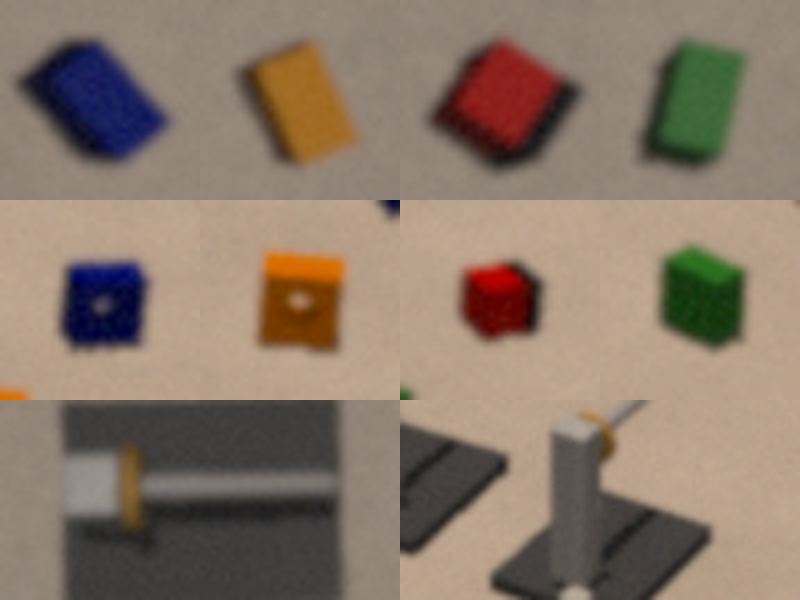

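The crops confirm the choice: the blue and amber blocks with their holes, and the red cap with its black closed end towards image lower right. That puts its open end towards +x +y. The target stand (295,257) has its rod running from the flange at about (284,254) to the tip at about (322,254). Next I'll refine the poses.

```bash
python3 - <<'E'
from cell import vision
from h import *
T=vision.grab_frame("top");S=vision.grab_frame("side");t=T["img"]
hsv=cv2.cvtColor(t,cv2.COLOR_BGR2HSV)
for n,ut,z,chan in [("blue",(509,295),.04,0),("amber",(428,297),.04,2),("red",(527,211),.032,2)]:
    y0,x0=ut[1]-18,ut[0]-18
    c=cv2.resize(t[y0:y0+36,x0:x0+36],None,fx=8,fy=8,interpolation=cv2.INTER_CUBIC)
    h=cv2.cvtColor(c,cv2.COLOR_BGR2HSV); h[...,0]=(h[...,0].astype(int)+(90 if n=="red" else 0))%180
    lo,hi={"blue":(110,130),"amber":(8,25),"red":(80,98)}[n]
    cm=cv2.inRange(h,(lo,110,15),(hi,255,255)); v=h[...,2][cm>0]
    th=cv2.threshold(v.reshape(-1,1),0,255,cv2.THRESH_OTSU)[0]
    m=((cm>0)&(h[...,2]>th)).astype(np.uint8)
    m=cv2.morphologyEx(m,cv2.MORPH_OPEN,np.ones((9,9))); m=cv2.morphologyEx(m,cv2.MORPH_CLOSE,np.ones((25,25)))
    k=max(cv2.findContours(m,0,2)[0],key=cv2.contourArea)
    pts=np.array([plane(T,(p[0]/8+x0-.44,p[1]/8+y0-.44),z)[:2] for p in k[:,0]],np.float32)
    r=cv2.minAreaRect(pts*1000); b=cv2.boxPoints(r); e=b[1]-b[0],b[2]-b[1]
    print(n,th,"ctr",np.round(r[0],1),[(round(float(np.hypot(*x)),1),round(float(np.degrees(np.arctan2(x[1],x[0]))),1)) for x in e])
g=cv2.cvtColor(t,cv2.COLOR_BGR2GRAY).astype(float)
us=np.arange(288,319);vs=[]
for u in us:
    col=g[246:262,u]; w=np.clip(col-100,0,None); vs.append((w*np.arange(246,262)).sum()/w.sum())
f=np.polyfit(us,vs,1); print("fit",f,np.std(vs-np.polyval(f,us)))
row=g[252:257].mean(0)[276:330]; print(row.round(0).tolist())
for u in (288,300,318,322): print(u,plane(T,(u,np.polyval(f,u)),.1).round(4))
# base outline
m=((g[225:290,255:335]<85)).astype(np.uint8); m=cv2.morphologyEx(m,cv2.MORPH_CLOSE,np.ones((15,15)))
k=max(cv2.findContours(m,0,2)[0],key=cv2.contourArea)[:,0]+[255,225]
r=cv2.minAreaRect(np.array([plane(T,p,.012)[:2]*1000 for p in k],np.float32)); print("base",r)
E
```

```text
blue 69.0 ctr [ 438.9 -266.2] [(22.3, -52.3), (38.4, 37.7)]
amber 126.0 ctr [ 438.1 -103.1] [(24.4, -69.1), (41.3, 20.9)]
red 101.0 ctr [ 615.4 -317.7] [(32.3, -36.7), (27.9, 53.3)]
fit [-1.67204120e-02  2.58264129e+02] 0.04131199757712802
[145.0, 136.0, 116.0, 104.0, 104.0, 101.0, 94.0, 96.0, 103.0, 106.0, 109.0, 109.0, 109.0, 108.0, 109.0, 108.0, 108.0, 107.0, 107.0, 106.0, 106.0, 104.0, 105.0, 104.0, 104.0, 103.0, 104.0, 102.0, 102.0, 101.0, 102.0, 101.0, 102.0, 101.0, 102.0, 100.0, 99.0, 99.0, 99.0, 99.0, 98.0, 99.0, 99.0, 98.0, 97.0, 93.0, 95.0, 112.0, 129.0, 134.0, 134.0, 134.0, 135.0, 136.0]
288 [0.5307 0.1781 0.1   ]
300 [0.5305 0.1545 0.1   ]
318 [0.5301 0.1192 0.1   ]
322 [0.53   0.1113 0.1   ]
base ((529.8272094726562, 172.66793823242188), (117.01238250732422, 87.75069427490234), 89.8853988647461)
```

Call:
arm_command --pt "0.049 -0.025 0.013 0 0 0 1" --pt "0.049 -0.025 0.013 0 0 0 1" --pt "0.049 -0.025 0.013 0 0 0 1" --pt "0.049 -0.025 0.013 0 0 0 1" --pt "0.049 -0.026 0.013 0 0 0 1" --pt "0.047 -0.026 0.013 0 0 0 1" --pt "0 0 0 0 0 -0.18 1" --pt "0 0 0 0 0 -0.18 1" --pt "0 0 0 0 0 -0.18 1" --pt "0 0 0 0 0 -0.18 1" --pt "0 0 0 0 0 -0.18 1" --pt "0 0 0 0 0 -0.18 1"

```text
t: 1.8
tcp_pos: [0.4396, -0.2664, 0.1533]
tool_rot: [0.0, 0.729, 0.684, -0.0]
force: [0.7, 0.1, -1.0]
opening: 0.0855
finger_force: 0.0
```

Call:
arm_command --pt "0 0 0 0 0 -0.18 1" --pt "0 0 0 0 0 -0.18 1" --pt "0 0 0 0 0 -0.18 1" --pt "0 0 0 0 0 -0.19 1" --pt "0 0 0 0 0 0 1" --pt "0 0 0 0 0 0 1"

```text
t: 2.55
tcp_pos: [0.4396, -0.2664, 0.1533]
tool_rot: [0.0, 0.442, 0.897, -0.0]
force: [-0.6, -0.7, -0.7]
opening: 0.0856
finger_force: 0.0
```

```bash
cat > go.py <<'E'
import sys, numpy as np
from cell import ctrl
from scipy.spatial.transform import Rotation as Ro
def st(target=None, yaw=None):
    s=ctrl.get_state(); q=s["tool_rot"]; R=Ro.from_quat([q[1],q[2],q[3],q[0]]).as_matrix(); p=np.array(s["tcp_pos"])
    a=np.degrees(np.arctan2(R[1,1],R[0,1]))
    print("t",round(s["t"],2),"tcp",p.round(4),"yawY",round(a,1),"z",R[:,2].round(3),"q1,q6",round(s["qpos"][0],2),round(s["qpos"][5],2),"open",round(s["opening"],4),"ff",round(s["finger_force"],1),"F",np.round(s["force"],1))
    if target is not None: print("tool delta",(R.T@(np.array(target)-p)).round(4))
    if yaw is not None:
        G=np.array([[-np.sin(np.radians(yaw)),np.cos(np.radians(yaw)),0],[np.cos(np.radians(yaw)),np.sin(np.radians(yaw)),0],[0,0,-1]]).T
        G=np.c_[[-np.sin(np.radians(yaw)),np.cos(np.radians(yaw)),0],[np.cos(np.radians(yaw)),np.sin(np.radians(yaw)),0],[0,0,-1]]
        print("turn rotvec tool",Ro.from_matrix(R.T@G).as_rotvec().round(4))
    return s,R,p
if __name__=="__main__":
    a=[float(x) for x in sys.argv[1:]]; st(a[:3] if len(a)>=3 else None,a[3] if len(a)>3 else None)
E
python3 go.py .439 -.266 .005 38.5
```

```text
t 2.55 tcp [ 0.4396 -0.2664  0.1533] yawY 37.6 z [-0. -0. -1.] q1,q6 -0.67 0.25 open 0.0856 ff 0.0 F [-0.6 -0.7 -0.7]
tool delta [ 0.0007 -0.0002  0.1483]
turn rotvec tool [-0.0001  0.0001 -0.0161]
```

Call:
arm_command --pt "0 0 0.045 0 0 -0.016 1" --pt "0 0 0.045 0 0 0 1" --pt "0 0 0.035 0 0 0 1" --pt "0 0 0.023 0 0 0 1" --pt "0 0 0 0 0 0 1" --pt "0 0 0 0 0 0 -1" --pt "0 0 0 0 0 0 -1" --pt "0 0 0 0 0 0 -1" --pt "0 0 0 0 0 0 -1" --pt "0 0 0 0 0 0 -1" --pt "0 0 0 0 0 0 -1"

```text
t: 3.92
tcp_pos: [0.4407, -0.2674, 0.0067]
tool_rot: [0.002, 0.433, 0.901, -0.0]
force: [-0.1, 0.5, 5.6]
opening: 0.0394
finger_force: 61.0
```

```bash
python3 go.py .53 .06 .15 0
```

```text
t 3.92 tcp [ 0.4407 -0.2674  0.0067] yawY 38.6 z [ 0.002 -0.002 -1.   ] q1,q6 -0.67 0.23 open 0.0394 ff 61.0 F [-0.1  0.5  5.6]
tool delta [ 0.1996  0.2742 -0.1437]
turn rotvec tool [0.0016 0.0028 0.6743]
```

Call:
arm_command --pt "0 0 -0.035 0 0 0 -1" --pt "0 0 -0.05 0 0 0 -1" --pt "0.01 0.014 -0.045 0 0 0 -1" --pt "0.03 0.041 -0.014 0 0 0 -1" --pt "0.034 0.046 0 0 0 0 -1" --pt "0.034 0.046 0 0 0 0 -1" --pt "0.034 0.046 0 0 0 0 -1" --pt "0.032 0.044 0 0 0 0 -1" --pt "0.026 0.037 0 0 0 0.1 -1" --pt "0 0 0 0 0 0.18 -1" --pt "0 0 0 0 0 0.18 -1" --pt "0 0 0 0 0 0.18 -1"

```text
t: 5.42
tcp_pos: [0.5283, 0.0612, 0.1492]
tool_rot: [-0.0, 0.697, 0.717, -0.0]
force: [-0.2, -0.2, -0.9]
opening: 0.0392
finger_force: 60.8
```

Call:
arm_command --pt "0 0 0.02 0 0 0.034 -1" --pt "0 0 0.025 0 0 0 -1" --pt "0 0 0.018 0 0 0 -1" --pt "0 0 0 0 0 0 -1" --pt "0 0 0 0 0 0 -1"

```text
t: 6.05
tcp_pos: [0.529, 0.0609, 0.087]
tool_rot: [0.0, 0.707, 0.707, 0.0]
force: [-0.1, 0.1, 0.4]
opening: 0.0395
finger_force: 60.8
```

```bash
python3 - <<'E'
from cell import vision
from h import *
from go import st
s,R,p=st((.53,.08,.0867),0)
T=vision.grab_frame("top");S=vision.grab_frame("side")
def crop(im,u,v,w,h,sz): return cv2.resize(im[v-h//2:v+h//2,u-w//2:u+w//2],sz,interpolation=cv2.INTER_CUBIC)
B=p+[0,0,.0133]; tip=[.53,.110,.1]
print("proj block,tip top",proj(T,[B,tip]).round(1).tolist(),"side",proj(S,[B,tip]).round(1).tolist())
u,v=proj(S,tip)[0].astype(int)
cv2.imwrite("pics/m2.png",np.vstack([crop(T["img"],325,255,120,60,(800,300)) if 0 else crop(T["img"],325,255,128,48,(800,300)),crop(S["img"],u,v,128,48,(800,300))]))
print(u,v)
E
```

```text
t 6.05 tcp [0.529  0.0609 0.087 ] yawY 0.0 z [ 0.001 -0.    -1.   ] q1,q6 -0.0 1.57 open 0.0395 ff 60.8 F [-0.1  0.1  0.4]
tool delta [0.0191 0.001  0.0003]
turn rotvec tool [0.0007 0.0001 0.0005]
proj block,tip top [[347.8, 252.6], [322.7, 252.9]] side [[333.7, 234.5], [323.9, 242.6]]
323 242
```

View pics/m2.png

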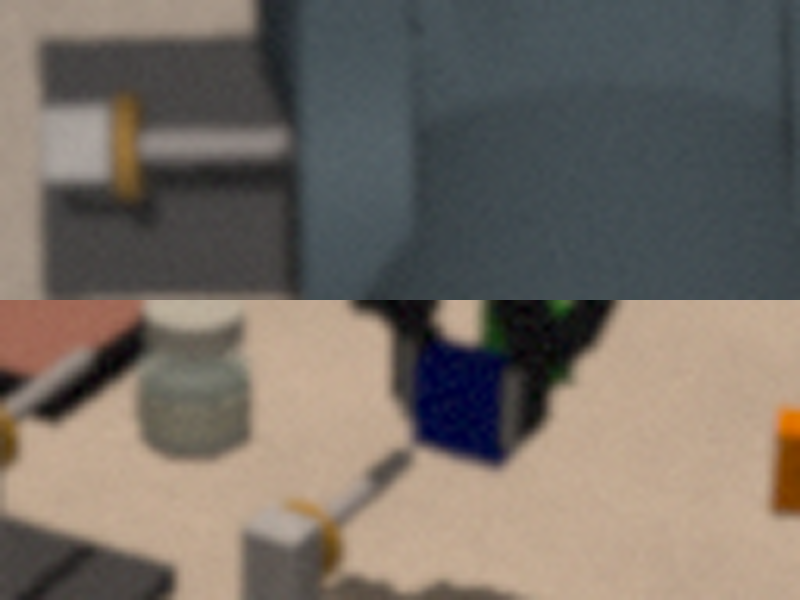

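Call:
arm_command --pt "0.015 0.001 0 0 0 0 -1" --pt "0.015 0 0 0 0 0 -1" --pt "0.012 0 0 0 0 0 -1" --pt "0.012 0 0 0 0 0 -1" --pt "0 0 0 0 0 0 -1"

```text
t: 6.78
tcp_pos: [0.5295, 0.116, 0.0862]
tool_rot: [0.0, 0.706, 0.708, -0.0]
force: [-0.2, 0.6, -0.6]
opening: 0.0395
finger_force: 60.8
```

Call:
arm_command --pt "0.015 0 0 0 0 0 -1" --pt "0.018 0 0 0 0 0 -1" --pt "0.014 0 0 0 0 0 -1" --pt "0.008 0 0 0 0 0 -1" --pt "0 0 0 0 0 0 -1"

```text
t: 7.4
tcp_pos: [0.5296, 0.1705, 0.0862]
tool_rot: [0.0, 0.707, 0.708, -0.0]
force: [-0.2, -0.1, -1.0]
opening: 0.039
finger_force: 60.8
```

```bash
python3 - <<'E'
from cell import vision
from h import *
from go import st
s,R,p=st()
T=vision.grab_frame("top");S=vision.grab_frame("side")
def crop(im,u,v,w,h,sz): return cv2.resize(im[v-h//2:v+h//2,u-w//2:u+w//2],sz,interpolation=cv2.INTER_CUBIC)
cv2.imwrite("pics/m3.png",np.hstack([crop(T["img"],300,255,80,80,(400,400)),crop(S["img"],315,250,60,60,(400,400))]))
E
```

```text
t 7.4 tcp [0.5296 0.1705 0.0862] yawY 0.1 z [ 0. -0. -1.] q1,q6 0.2 1.77 open 0.039 ff 60.8 F [-0.2 -0.1 -1. ]
```

View pics/m3.png

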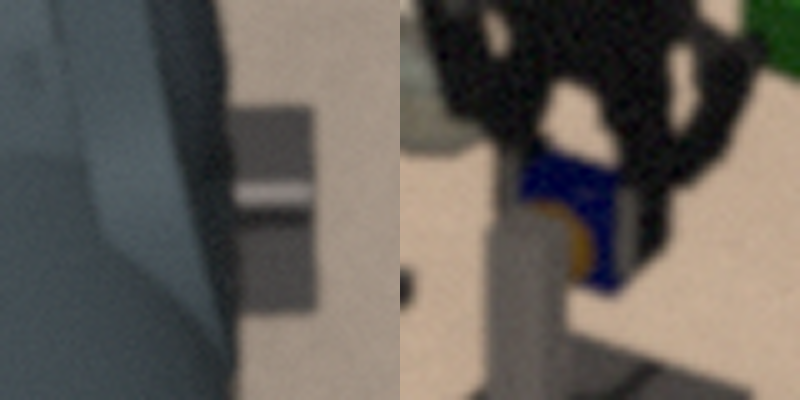

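The blue block is on the rod, close against the flange (side crop around (580,230)). I'll set it down on the rod and release.

Call:
arm_command --pt "0 0 0.003 0 0 0 -1" --pt "0 0 0 0 0 0 -0.3" --pt "0 0 0 0 0 0 0.3" --pt "0 0 0 0 0 0 0.7" --pt "0 0 0 0 0 0 0.7" --pt "0 0 -0.03 0 0 0 0.7" --pt "0 0 -0.05 0 0 0 0.7" --pt "0 0 0 0 0 0 0.7"

```text
t: 8.5
tcp_pos: [0.533, 0.1706, 0.1678]
tool_rot: [0.003, 0.707, 0.707, 0.004]
force: [-0.5, 0.5, 0.2]
opening: 0.0726
finger_force: 0.0
```

```bash
python3 go.py .438 -.103 .15 20.9
```

```text
t 8.5 tcp [0.533  0.1706 0.1678] yawY 0.0 z [ 0.009  0.002 -1.   ] q1,q6 0.2 1.77 open 0.0726 ff 0.0 F [-0.5  0.5  0.2]
tool delta [-0.2736 -0.0953  0.0165]
turn rotvec tool [ 0.0089 -0.     -0.3642]
```

Call:
arm_command --pt "-0.04 -0.014 0 0 0 0 1" --pt "-0.056 -0.019 0 0 0 0 1" --pt "-0.056 -0.019 0 0 0 0 1" --pt "-0.056 -0.019 0 0 0 0 1" --pt "-0.04 -0.014 0 0 0 0 1" --pt "-0.026 -0.01 0 0 0 0 1" --pt "0 0 0.015 0.009 0 -0.184 1" --pt "0 0 0 0 0 -0.18 1" --pt "0 0 0 0 0 0 1"

```text
t: 9.62
tcp_pos: [0.4342, -0.104, 0.1476]
tool_rot: [-0.004, 0.568, 0.823, -0.003]
force: [-0.6, -0.6, -0.4]
opening: 0.0849
finger_force: 0.0
```

```bash
python3 - <<'E'
from cell import vision
from h import *
from go import st
st((.438,-.103,.008),20.9)
S=vision.grab_frame("side");T=vision.grab_frame("top")
m,c,s=blob(S["img"],"amber",(390,244)); print(c,s)
for z in (.1,): print("blue expected side",proj(S,[[.53,.176,.096]]))
m,c,s=blob(S["img"],"blue",(312,258),40); print("blue",c,s)
try: print(blob(T["img"],"blue",(290,254),40)[1:])
except Exception as e: print(e)
E
```

```text
t 9.62 tcp [ 0.4342 -0.104   0.1476] yawY 20.8 z [-0.01 -0.   -1.  ] q1,q6 -0.37 0.83 open 0.0849 ff 0.0 F [-0.6 -0.6 -0.4]
tool delta [-0.0008  0.0053  0.1395]
turn rotvec tool [-0.0096 -0.0032 -0.0026]
[389.7012987  244.13419913] [382 236  16  17 231]
blue expected side [[310.2953432  255.66040274]]
blue [314.15277778 251.8125    ] [305 244  16  21 144]
(array([292.12639405, 254.50185874]), array([286, 244,  14,  22, 269], dtype=int32))
```

Call:
arm_command --pt "0 0.004 0.04 -0.009 0 0 1" --pt "0 0 0.045 0 0 0 1" --pt "0 0 0.033 0 0 0 1" --pt "0 0 0.021 0 0 0 1" --pt "0 0 0 0 0 0 1" --pt "0 0 0 0 0 0 -1" --pt "0 0 0 0 0 0 -1" --pt "0 0 0 0 0 0 -1" --pt "0 0 0 0 0 0 -1" --pt "0 0 0 0 0 0 -1" --pt "0 0 0 0 0 0 -1"

```text
t: 11.1
tcp_pos: [0.4394, -0.103, 0.0105]
tool_rot: [0.0, 0.567, 0.824, 0.001]
force: [-0.4, 0.5, 5.7]
opening: 0.0389
finger_force: 61.0
```

```bash
python3 go.py .53 .06 .15 0
```

```text
t 11.1 tcp [ 0.4394 -0.103   0.0105] yawY 20.9 z [ 0.002  0.001 -1.   ] q1,q6 -0.37 0.83 open 0.0389 ff 61.0 F [-0.4  0.5  5.7]
tool delta [ 0.1201  0.1431 -0.1391]
turn rotvec tool [ 0.0022 -0.001   0.3643]
```

Call:
arm_command --pt "0 0 -0.035 0 0 0 -1" --pt "0 0 -0.05 0 0 0 -1" --pt "0.01 0.012 -0.045 0 0 0 -1" --pt "0.03 0.036 -0.01 0 0 0 -1" --pt "0.034 0.04 0 0 0 0 -1" --pt "0.028 0.034 0 0 0 0 -1" --pt "0.018 0.021 0 0 0 0 -1" --pt "0 0 0 0 0 0.18 -1" --pt "0 0 0.02 0 0 0.184 -1" --pt "0 0 0.025 0 0 0 -1" --pt "0 0 0.014 0 0 0 -1" --pt "0 0 0 0 0 0 -1"

```text
t: 12.6
tcp_pos: [0.5278, 0.0603, 0.0897]
tool_rot: [-0.002, 0.707, 0.707, -0.0]
force: [-0.4, -0.7, -0.5]
opening: 0.0392
finger_force: 60.7
```

```bash
python3 - <<'E'
from cell import vision
from h import *
from go import st
s,R,p=st((.53,.116,.0905),0)
S=vision.grab_frame("side")
m,c,k=blob(S["img"],"amber",(332,234),20); print(c,k,proj(S,[p+[0,.012,.0095]]))
E
```

```text
t 12.6 tcp [0.5278 0.0603 0.0897] yawY 0.0 z [-0.003  0.002 -1.   ] q1,q6 -0.01 1.56 open 0.0392 ff 60.7 F [-0.4 -0.7 -0.5]
tool delta [ 0.0557  0.0022 -0.0007]
turn rotvec tool [-0.0032 -0.0023  0.0004]
[332.85992218 234.12062257] [325 224  17  21 257] [[331.93102968 236.87952378]]
```

Call:
arm_command --pt "0.015 0.002 0 0 0 0 -1" --pt "0.015 0 0 0 0 0 -1" --pt "0.012 0 0 0 0 0 -1" --pt "0.014 0 0 0 0 0 -1" --pt "0 0 0 0 0 0 -1" --pt "0 0 0 0 0 0 -1"

```text
t: 13.4
tcp_pos: [0.5309, 0.1163, 0.0907]
tool_rot: [-0.001, 0.707, 0.707, 0.0]
force: [0.4, 0.5, -1.0]
opening: 0.0389
finger_force: 60.7
```

Call:
arm_command --pt "0.012 0 0 0 0 0 -1" --pt "0.01 0 0 0 0 0 -1" --pt "0.007 0 0 0 0 0 -1" --pt "0.003 0 0 0 0 0 -1" --pt "0 0 0 0 0 0 -1"

```text
t: 14.02
tcp_pos: [0.5309, 0.1486, 0.0908]
tool_rot: [-0.001, 0.707, 0.707, 0.001]
force: [0.6, 0.6, -1.4]
opening: 0.039
finger_force: 60.7
```

Call:
arm_command --pt "0.002 0 0 0 0 0 -1" --pt "0.002 0 0 0 0 0 -1" --pt "0 0 0 0 0 0 -1"

```text
t: 14.4
tcp_pos: [0.5309, 0.1524, 0.0908]
tool_rot: [-0.001, 0.707, 0.707, 0.001]
force: [-0.7, 0.7, -0.6]
opening: 0.039
finger_force: 60.7
```

```bash
python3 - <<'E'
from cell import vision
from h import *
from go import st
st()
S=vision.grab_frame("side")
cv2.imwrite("pics/m4.png",cv2.resize(S["img"][215:285,280:360],(800,600)[:2],interpolation=cv2.INTER_CUBIC))
E
```

```text
t 14.4 tcp [0.5309 0.1524 0.0908] yawY 0.0 z [-0.001  0.002 -1.   ] q1,q6 0.16 1.73 open 0.039 ff 60.7 F [-0.7  0.7 -0.6]
```

View pics/m4.png

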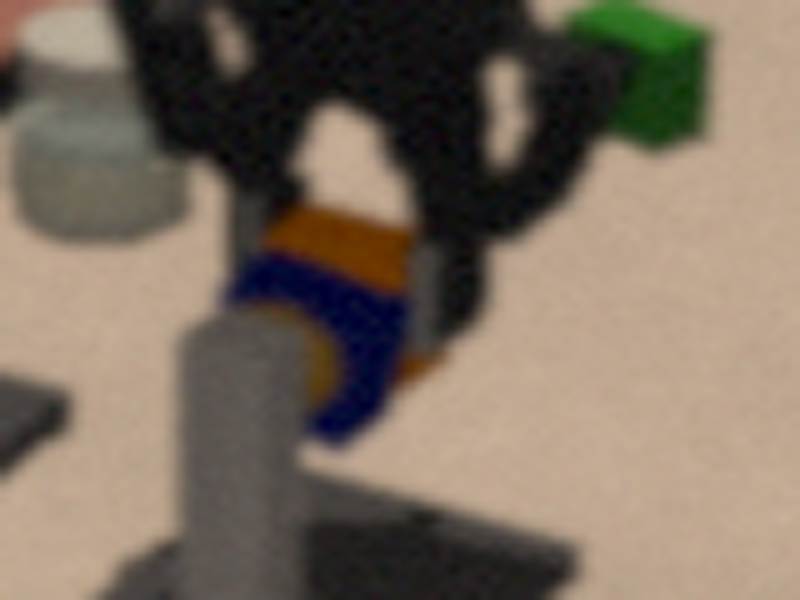

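The amber block is threaded behind the blue one, around (345,250) in the crop. Blue has rolled slightly on the rod, which does no harm. I'll push on until I feel contact.

Call:
arm_command --pt "0.002 0 0 0 0 0 -1" --pt "0.002 0 0 0 0 0 -1" --pt "0 0 0 0 0 0 -1"

```text
t: 14.82
tcp_pos: [0.5309, 0.1525, 0.0909]
tool_rot: [0.002, 0.708, 0.707, -0.002]
force: [-1.3, -11.9, 1.2]
opening: 0.0391
finger_force: 61.1
```

Call:
arm_command --pt "-0.004 0 0 0 0 0 -1" --pt "0 0 0.003 0 0 0 -1" --pt "0 0 0 0 0 0 -0.3" --pt "0 0 0 0 0 0 0.3" --pt "0 0 0 0 0 0 0.7" --pt "0 0 0 0 0 0 0.7" --pt "0 0 -0.03 0 0 0 0.7" --pt "0 0 -0.05 0 0 0 0.7" --pt "0 0 0 0 0 0 0.7"

```text
t: 15.95
tcp_pos: [0.5343, 0.1529, 0.1723]
tool_rot: [0.002, 0.707, 0.707, 0.004]
force: [0.5, -0.6, 0.5]
opening: 0.0726
finger_force: 0.0
```

```bash
python3 - <<'E'
from go import st
from cell import vision
from h import *
st((.6125,-.3215,.15),-36.7)
S=vision.grab_frame("side"); cv2.imwrite("pics/m5.png",cv2.resize(S["img"][215:285,280:360],(800,600),interpolation=cv2.INTER_CUBIC))
E
```

```text
t 15.95 tcp [0.5343 0.1529 0.1723] yawY 0.0 z [ 0.008  0.004 -1.   ] q1,q6 0.16 1.73 open 0.0726 ff 0.0 F [ 0.5 -0.6  0.5]
tool delta [-0.4745  0.0778  0.0211]
turn rotvec tool [ 0.0067 -0.0063  0.6411]
```

Call:
arm_command --pt "-0.045 0.007 0 0 0 0 1" --pt "-0.055 0.009 0 0 0 0 1" --pt "-0.055 0.009 0 0 0 0 1" --pt "-0.055 0.009 0 0 0 0 1" --pt "-0.055 0.009 0 0 0 0 1" --pt "-0.055 0.009 0 0 0 0 1" --pt "-0.055 0.009 0 0 0 0 1" --pt "-0.055 0.009 0 0 0 0 1" --pt "-0.045 0.008 0 0 0 0 1" --pt "0 0 0.02 0 0 0.16 1" --pt "0 0 0 0 0 0.16 1" --pt "0 0 0 0 0 0.16 1"

```text
t: 17.5
tcp_pos: [0.6081, -0.3223, 0.1441]
tool_rot: [-0.003, 0.856, 0.517, -0.0]
force: [0.4, -0.1, -0.3]
opening: 0.0855
finger_force: 0.0
```

Call:
arm_command --pt "0 0 0 0 0 0.16 1" --pt "0 0 0 0 0 0 1" --pt "0 0 0 0 0 0 1"

```text
t: 17.88
tcp_pos: [0.6088, -0.3224, 0.1457]
tool_rot: [-0.002, 0.893, 0.45, -0.0]
force: [0.9, 0.1, 0.5]
opening: 0.0854
finger_force: 0.0
```

```bash
python3 go.py .6125 -.3215 .005 -36.7
```

```text
t 17.88 tcp [ 0.6088 -0.3224  0.1457] yawY -36.5 z [-0.002  0.003 -1.   ] q1,q6 -0.58 1.63 open 0.0854 ff 0.0 F [0.9 0.1 0.5]
tool delta [0.0027 0.0029 0.1407]
turn rotvec tool [-0.0033 -0.0015  0.0033]
```

View pics/m5.png

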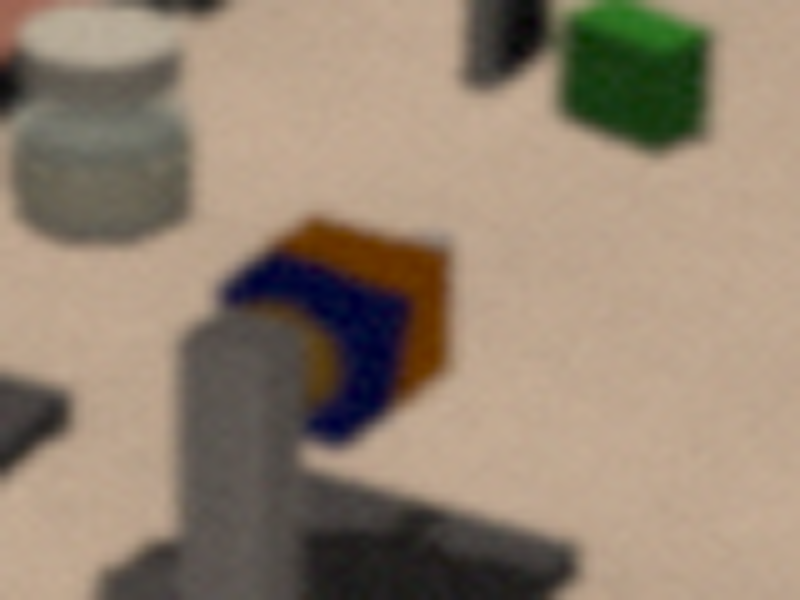

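Both blocks sit on the rod, with the tip just showing at (430,235) in the crop. Now the cap.

Call:
arm_command --pt "0.0027 0.003 0.045 0 0 0 1" --pt "0 0 0.045 0 0 0 1" --pt "0 0 0.03 0 0 0 1" --pt "0 0 0.02 0 0 0 1" --pt "0 0 0 0 0 0 1" --pt "0 0 0 0 0 0 -1" --pt "0 0 0 0 0 0 -1" --pt "0 0 0 0 0 0 -1" --pt "0 0 0 0 0 0 -1" --pt "0 0 0 0 0 0 -1" --pt "0 0 0 0 0 0 -1"

```text
t: 19.25
tcp_pos: [0.6141, -0.3226, 0.008]
tool_rot: [-0.0, 0.894, 0.449, 0.001]
force: [0.3, -0.2, 5.5]
opening: 0.0309
finger_force: 61.3
```

```bash
python3 go.py .53 .05 .16 0
```

```text
t 19.25 tcp [ 0.6141 -0.3226  0.008 ] yawY -36.6 z [ 0.002  0.001 -1.   ] q1,q6 -0.58 1.63 open 0.0309 ff 61.3 F [ 0.3 -0.2  5.5]
tool delta [ 0.2491 -0.2897 -0.1517]
turn rotvec tool [ 0.0013 -0.0014 -0.6394]
```

Call:
arm_command --pt "0 0 -0.035 0 0 0 -1" --pt "0 0 -0.055 0 0 0 -1" --pt "0.01 -0.012 -0.045 0 0 0 -1" --pt "0.03 -0.035 -0.016 0 0 0 -1" --pt "0.036 -0.042 0 0 0 0 -1" --pt "0.036 -0.042 0 0 0 0 -1" --pt "0.036 -0.042 0 0 0 0 -1" --pt "0.036 -0.042 0 0 0 0 -1" --pt "0.036 -0.042 0 0 0 0 -1" --pt "0.029 -0.033 0 0 0 0 -1" --pt "0 0 0 0 0 -0.16 -1" --pt "0 0 0 0 0 -0.16 -1"

```text
t: 20.75
tcp_pos: [0.5284, 0.0514, 0.1582]
tool_rot: [-0.001, 0.809, 0.588, 0.0]
force: [0.9, 0.0, -1.0]
opening: 0.0312
finger_force: 60.6
```

Call:
arm_command --pt "0 0 0 0 0 -0.16 -1" --pt "0 0 0.02 0 0 -0.16 -1" --pt "0 0 0.03 0 0 0 -1" --pt "0 0 0.018 0 0 0 -1" --pt "0 0 0 0 0 0 -1" --pt "0 0 0 0 0 0 -1"

```text
t: 21.5
tcp_pos: [0.5294, 0.0506, 0.0911]
tool_rot: [-0.001, 0.707, 0.707, 0.001]
force: [0.6, 0.3, -1.0]
opening: 0.031
finger_force: 60.6
```

```bash
python3 - <<'E'
from cell import vision
from h import *
from go import st
s,R,p=st((.53,.05,.092),0)
S=vision.grab_frame("side");T=vision.grab_frame("top")
B=p+[0,0,.008]
print("cap corners front face proj",proj(S,[B+[dx,.018,dz] for dx in(-.016,.016) for dz in (-.016,.016)]).round(1).tolist(),"tip",proj(S,[[.53,.11,.1]]).round(1).tolist())
cv2.imwrite("pics/m6.png",cv2.resize(S["img"][212:272,290:370],(800,600),interpolation=cv2.INTER_CUBIC))
m,c,k=blob(S["img"],"red",(335,235),25); print(c,k)
E
```

```text
t 21.5 tcp [0.5294 0.0506 0.0911] yawY 0.0 z [-0.     0.002 -1.   ] q1,q6 -0.03 1.55 open 0.031 ff 60.6 F [ 0.6  0.3 -1. ]
tool delta [-0.0006  0.0006 -0.0009]
turn rotvec tool [-0.     -0.0022  0.0005]
cap corners front face proj [[337.4, 243.3], [337.9, 232.2], [326.4, 239.9], [326.8, 229.0]] tip [[323.9, 242.6]]
[333.63157895 232.81052632] [327 224  14  18 190]
```

View pics/m6.png

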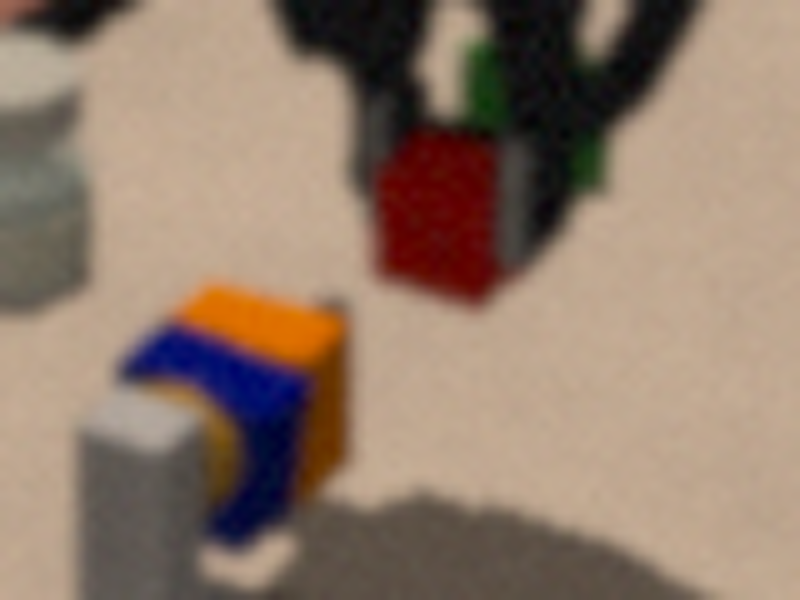

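The cap is held with its red open side facing the rod, at about (435,210) in the crop. Now I'll slide it on gently.

Call:
arm_command --pt "0.015 0.0006 -0.0008 0 0 0 -1" --pt "0.015 0 0 0 0 0 -1" --pt "0.008 0 0 0 0 0 -1" --pt "0.006 0 0 0 0 0 -1" --pt "0.006 0 0 0 0 0 -1" --pt "0 0 0 0 0 0 -1"

```text
t: 22.35
tcp_pos: [0.5296, 0.101, 0.0914]
tool_rot: [-0.001, 0.707, 0.707, 0.001]
force: [-1.0, -0.2, -1.2]
opening: 0.0309
finger_force: 60.6
```

Call:
arm_command --pt "0.006 0 0 0 0 0 -1" --pt "0.005 0 0 0 0 0 -1" --pt "0.003 0 0 0 0 0 -1" --pt "0 0 0 0 0 0 -1"

```text
t: 22.85
tcp_pos: [0.5297, 0.1149, 0.0915]
tool_rot: [-0.001, 0.707, 0.707, 0.001]
force: [0.3, -0.8, -1.6]
opening: 0.0308
finger_force: 60.6
```

Call:
arm_command --pt "0.002 0 0 0 0 0 -1" --pt "0.0015 0 0 0 0 0 -1" --pt "0 0 0 0 0 0 -1"

```text
t: 23.22
tcp_pos: [0.5297, 0.1182, 0.0915]
tool_rot: [-0.001, 0.707, 0.707, 0.001]
force: [0.6, -0.9, -0.3]
opening: 0.0313
finger_force: 60.6
```

Call:
arm_command --pt "0.002 0 0 0 0 0 -1" --pt "0.0015 0 0 0 0 0 -1" --pt "0 0 0 0 0 0 -1"

```text
t: 23.6
tcp_pos: [0.5297, 0.1188, 0.0914]
tool_rot: [0.001, 0.708, 0.707, -0.002]
force: [0.3, -8.8, 0.5]
opening: 0.0309
finger_force: 60.7
```

Contact at 8.8 N right where expected: the cap has bottomed. I'll relieve the push, lower slightly and let go.

Call:
arm_command --pt "-0.003 0 0 0 0 0 -1" --pt "0 0 0.002 0 0 0 -1" --pt "0 0 0 0 0 0 -0.3" --pt "0 0 0 0 0 0 0.1" --pt "0 0 0 0 0 0 0.6" --pt "0 0 0 0 0 0 0.7" --pt "0 0 0 0 0 0 0.7" --pt "0 0 -0.03 0 0 0 0.7" --pt "0 0 -0.05 0 0 0 0.7" --pt "-0.05 0 -0.03 0 0 0 0.7" --pt "-0.06 0 0 0 0 0 0.7" --pt "-0.06 0 0 0 0 0 0.7"

```text
t: 25.1
tcp_pos: [0.5303, -0.0531, 0.2]
tool_rot: [-0.0, 0.707, 0.708, 0.001]
force: [0.1, 0.5, -0.8]
opening: 0.0726
finger_force: 0.0
```

Call:
arm_command --pt "-0.05 -0.03 0 0 0 0 0.7" --pt "-0.05 -0.03 0 0 0 0 0.7" --pt "0 0 0 0 0 0 0.7"

```text
t: 25.48
tcp_pos: [0.4681, -0.1545, 0.199]
tool_rot: [-0.001, 0.709, 0.705, 0.0]
force: [0.9, 0.5, 0.7]
opening: 0.0725
finger_force: 0.0
```

```bash
python3 - <<'E'
from cell import vision
from h import *
from go import st
st()
S=vision.grab_frame("side");T=vision.grab_frame("top")
def up(im): return cv2.resize(im,(400,300),interpolation=cv2.INTER_CUBIC)
cv2.imwrite("pics/m7.png",np.hstack([up(T["img"][225:285,260:340]),up(S["img"][212:272,285:365])]))
hsv=cv2.cvtColor(T["img"],cv2.COLOR_BGR2HSV)
for n,u in (("blue",(290,254)),("amber",(303,254)),("red",(320,254))):
    m,c,k=blob(T["img"],n,u,15); z={"blue":.118,"amber":.116,"red":.113}[n]
    print(n,c.round(1),k,"y range",plane(T,(k[0],c[1]),z)[:2].round(3),plane(T,(k[0]+k[2],c[1]),z)[:2].round(3))
E
```

```text
t 25.48 tcp [ 0.4681 -0.1545  0.199 ] yawY -0.3 z [-0.001  0.002 -1.   ] q1,q6 -0.45 1.13 open 0.0725 ff 0.0 F [0.9 0.5 0.7]
blue [287.9 255. ] [283 245  11  21 201] y range [0.527 0.186] [0.526 0.165]
amber [301.2 253.2] [295 242  14  24 306] y range [0.53  0.163] [0.529 0.136]
red [316.  253.6] [309 245  16  18 261] y range [0.528 0.136] [0.527 0.105]
```

View pics/m7.png

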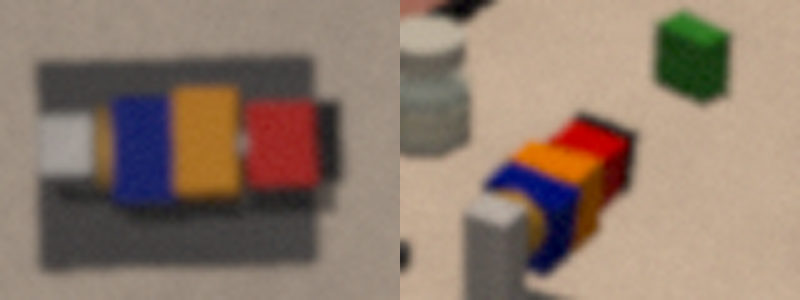

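The picture shows brass flange, blue, amber, a slim gap and then the red cap, all in line on the rod; the cap's open edge is at about y = 0.136 m, which means it is fully on. Nothing is being touched, so I'll hand in.

```bash
python3 -c "
from cell import ctrl
print(ctrl.job_done())"
```

```text
the job is handed in; nothing more can be done
None
```

The sample is made up and handed in at about 25.5 s of the 72 s allowed: blue then amber are on the rod against the flange, the red cap is fully on, everything is let go, and I made no contact with the green block, bottle, jar or dish (the judge's verdict was not shown).

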